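# Hold the checker cupboard's gate open

## Task

The sprung gate of the low checker cupboard has no handle of its own: take the steel pin out of its stand and seat it fully down in the eye on top of the gate. Then squeeze the lock catch (the one at the cupboard's right-hand end), after it the bolt catch beside the gate, and with the pin swing the gate towards you, past its detent, until it stands wide open, about square to the cupboard front. Finish while still gripping the seated pin and holding the gate wide open against its spring; do not let go, and do not disturb the iron clamp, the walnut checker or the two dice.

Things in the scene. Friction and masses are not known exactly. Their poses are not given: they have to be found in the camera images.
- cupboard: Low pine cupboard, fixed, 160 deep (its x), 320 wide (its y), 120 high. Origin: centre of its underside. Its -x side is the front and faces roughly towards the robot; +y is its left end seen from there. Gate on the left half of the front; on the right half a sliding door that plays no part. Two catches stand on its top near the front.
- gate (a joint): Angle of the gate, rad: 0 shut, 1.55 fully open. Pine gate 16 thick, 118 high, along the front, hinged on the upright line through hinge at its left end; the free end, 145 to the right, swings out towards the robot (clockwise from above). Spring: pulls it shut, 1 N at the pin when shut, 4 to 5 N wide open; from 0.2 to 0.7 rad a detent adds some 3 N. Blocked until the bolt catch is squeezed.
- hinge (a point): Point on the gate's vertical hinge line, at the height of the cupboard's top. Fixed. Axes as the cupboard's.
- socket (a point): Centre of the mouth of the eye, a round upright blind hole 17 wide and 32 deep (with a 3 chamfer) in a 34 x 34 steel block at the top of the gate, 127 above the table. Turns with the gate, 106 from the hinge line.
- pin_mid (a point): Middle (half-way up) of the loose steel pin, a plain round rod 14 in diameter and 85 long, 0.1 kg, chamfered foot. z is along the pin, up. At the start it stands upright in a hole of the stand, 30 deep, its foot 10 above the table and 55 of it showing. Seated in the eye, 53 of it shows above the block.
- pin_tip (a point): Centre of the pin's lower end (its foot), 42.5 below pin_mid.
- stand: Walnut block 50 x 50 x 40 high, fixed to the table, that holds the pin upright in a 15.5 wide hole in its centre. Origin: centre of its underside.
- lock_catch (a point): Middle of the lock catch, between its two upright brass jaws, 30 above the cupboard's top. The jaws stand one behind the other along the cupboard's x; each is 6 thick, 20 wide, 46 high above the top; outside they measure 50 at rest, 30 squeezed. Axes as the cupboard's. Low steel bars of both catches lie up to 9 above the top.
- lock_a (a joint): Travel of each jaw of the lock catch, m: 0 at rest, 0.010 fully squeezed. The two jaws are geared together and move inward equally; about 6 N of friction in all; no spring, they stay where they are left. Until they are squeezed in by 0.008 they block the bolt catch.
- bolt_catch (a point): Middle of the bolt catch, between its two upright brass jaws, 30 above the cupboard's top. Built like the lock catch (6 thick, 20 wide, 46 high, 50 over the outsides at rest, 30 squeezed), but its jaws stand side by side along the cupboard's y. Axes as the cupboard's.
- bolt_a (a joint): Travel of each jaw of the bolt catch, m: 0 at rest, 0.010 fully squeezed; geared, about 6 N of friction, stays where it is left. Until it is squeezed in by 0.008 its claw holds the gate shut.
- clamp: Bystander: loose cast-iron C-clamp lying flat, 120 x 80 x 16, 0.7 kg. Origin: centre of its underside.
- checker: Bystander: loose walnut checker, disc 38 across, 10 high. Origin: centre of its underside.
- die_a: Bystander: loose boxwood die, 15 cube. Origin: centre of its underside.
- die_b: Bystander: the other boxwood die, the same.

How it is judged:
By the outcome, as a careful person would: the job done as asked, in the order asked, and still so for the second after the job is handed in, while the arm keeps its last pose, push and grip.
It also fails if it takes over 72 s, if anything falls off the work surface, if the arm or the gripper's body presses on something with over 40 N, if the wrist force passes 120 N, or if a joint passes its speed limit or range.

## Robot

A 6-joint arm with a two-finger parallel gripper is mounted at the origin on the work surface. World frame = base frame: x ahead of the robot, y to its left, z up, the work surface at z = 0. Lengths are in m, angles in rad, forces in N, time in s.
With the tool pointing down it reaches from about 0.275 to 0.975 m from the base axis. Payload 8.4 kg.
Tool frame: the origin (TCP) lies midway between the tips of the shut fingers; the grasp point (between the pads) lies 19 mm behind it; z points along the fingers, y is the direction in which the jaws open and shut (so a half turn about z gives the same grasp; the last joint's range is limited). The gripper opens to 92 mm and grips with 3 to 60 N. Pads are 20 mm wide; open, the fingers measure 128 mm over their backs; the gripper's body (75 mm by 189 mm) begins 69 mm behind the grasp point.
Start: joints at [-1.35, 0.353, 1.633, -0, 1.155, -0.002], TCP at [0.138, -0.61, 0.215] pointing down, gripper open.
Joint ranges: [-2.63, 2.63], [-0.92, 2.1], [0.06, 2.66], [-1.3, 4.44], [0, 2.69], [-3.02, 3.02]. Speed limits (rad/s): [2.22, 2.22, 2.79, 3.14, 3.14, 3.14].

## Interface

Orientations are given as a rotation vector (axis times angle).
In Python, from cell import manip gives the robot as it stands.
- The arm moves only by the tool apply_moves, never from a script. Its argument "increments" is a list of rows, each a list of 5 numbers: the shift along the tool's x, y, z in units of 50 mm (1.0 is 50 mm), then the turn about the tool's z in degrees, then the closure, from 0 (fully open) to 1 (shut). A call has 1 to 8 rows; each row shifts and turns the commanded pose from where the row before left it, along the tool's axes as they then stand; what a row does not reach is not made up. A row lasts 1/10 s, in which the tool goes at most 50 mm and 8.59 degrees, less where a joint would pass 70% of its speed; a pose out of reach is approached as far as the arm can. A call is refused whole if a number of a shift passes 1 or a number of a turn 8.59, either way. A call with a gripper value outside its range is refused whole. The fingers move at their own pace and stop on an object; "squeeze" is the grip in N (left out, the last holds). Time passes only in rows, so rows that do not move let the fingers close. It gives the time, the measured TCP pose, the force and the opening at its end, in the units of the state.
- manip.read_state(): the state, without advancing time (a new reading comes with each control period).
- manip.read_camera(name): name is "scene" or "side" or "wrist"; returns a dict with "img" (400x640x3 uint8, red, green, blue), "depth" (400x640 float32, m along the optical axis (not along the pixel's ray), 0 where there is no reading), "K" (3x3 intrinsics, pixels), "extrinsics" (4x4, takes a point from camera to world coordinates). Camera axes: x right, y down, z forward; pixel columns grow to the right and rows downward; lengths in m; the calibration is good to about 2 mm. A picture is of the moment at which its call begins.
- manip.job_done(): hands the job in, once; it reports no verdict.
The state is a dict: "t": time; "joint_positions": joint angles; "joint_vel": joint speeds; "effort": joint torques, N m; "ee_pos": TCP position; "orientation": TCP orientation; "contact_force": force on the tool from outside, world axes, zero at the start; "moment": the same for the moment, N m; "opening": opening from 0.0 (shut) to 1.0 (fully open).
Only numpy, scipy, OpenCV 4.12 (cv2) and the standard library are available. Lean on these libraries where they do the work, as an engineer would, in place of code of your own. Each camera call takes 0.05 s, during which the arm holds its last target. There are 200 camera calls.

## Working session

There is one attempt and no reset: what is moved stays moved. The work goes in short steps, Python scripts to look and compute and a tool call to move; the robot and the scene stay as the last step left them, time stands still between calls to the robot, and variables do not carry over. Pictures are saved under pics/ and viewed, about 8 in all and at most 12, crops included, and the job is handed in when it is done.

Besides the shell and the picture viewer there is one more tool, called after ">>>" in YAML: its name, and indented under it one key for each argument. apply_moves: Moves the arm, as the interface text tells. Its arguments: {"type":"object","properties":{"increments":{"type":"array","items":{"type":"array","items":{"type":"number"}}},"squeeze":{"type":"number"}},"required":["increments"]}

```bash
mkdir -p pics; ls
cat > h.py <<'E'
import numpy as np, cv2
from cell import manip
from scipy.spatial.transform import Rotation as R
def snap(n):
    c=manip.read_camera(n); return c
def cloud(c):
    K=c["K"];d=c["depth"];h,w=d.shape
    u,v=np.meshgrid(np.arange(w),np.arange(h))
    p=np.stack([(u-K[0,2])/K[0,0]*d,(v-K[1,2])/K[1,1]*d,d,np.ones_like(d)],-1)
    return (p@np.asarray(c["extrinsics"]).T)[...,:3]
def st():
    s=manip.read_state()
    print("t",round(s["t"],2),"tcp",np.round(s["ee_pos"],4),"rv",np.round(s["orientation"],3),"F",np.round(s["contact_force"],1),"op",round(s["opening"],3),"q",np.round(s["joint_positions"],2)); return s
E
python3 - <<'E'
from h import *
import pickle
s=st(); print(R.from_rotvec(s["orientation"]).as_matrix().round(2))
D={}
for n in("scene","side"):
    c=snap(n);D[n]=c;cv2.imwrite(f"pics/{n}0.png",c["img"][...,::-1])
    print(n,np.round(c["K"],1).tolist(),np.round(c["extrinsics"],3).tolist())
pickle.dump(D,open("d0.pkl","wb"))
E
```

```text
pics
t 0.0 tcp [ 0.138  -0.6091  0.2139] rv [-3.121 -0.349  0.   ] F [0.2 0.1 0.6] op 0.999 q [-1.35  0.35  1.63  0.    1.16 -0.  ]
[[ 0.98  0.22 -0.  ]
 [ 0.22 -0.98  0.  ]
 [ 0.   -0.   -1.  ]]
scene [[397.5, 0.0, 323.4], [0.0, 397.5, 201.8], [0.0, 0.0, 1.0]] [[-0.55, 0.655, -0.518, 1.001], [0.835, 0.441, -0.329, 0.327], [0.012, -0.614, -0.79, 0.858], [0.0, 0.0, 0.0, 1.0]]
side [[445.5, 0.0, 330.7], [0.0, 445.5, 197.5], [0.0, 0.0, 1.0]] [[0.98, -0.137, 0.142, 0.365], [-0.197, -0.732, 0.653, -0.822], [0.014, -0.668, -0.744, 1.08], [0.0, 0.0, 0.0, 1.0]]
```

View pics/scene0.png

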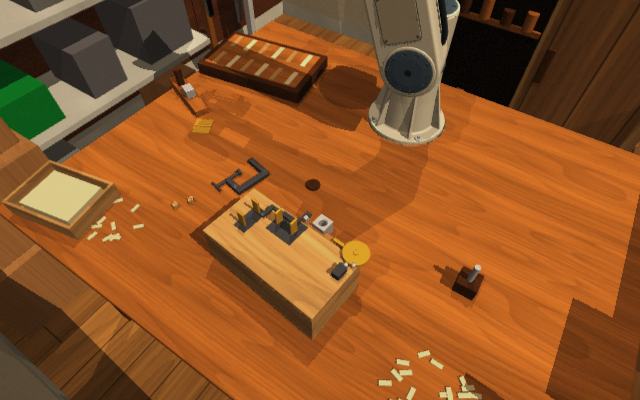

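View pics/side0.png

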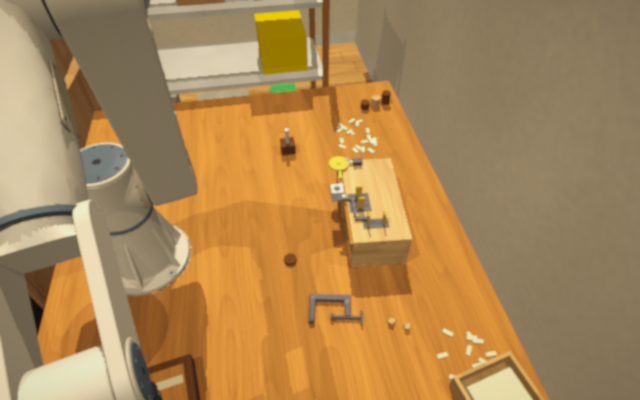

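The scene view shows the cupboard (top corners about (258,190), (205,230), (313,325), (357,280)), with the lock catch at (248,213), the bolt catch at (287,220), the steel eye at (323,224) and the pin in its stand at (470,278). The side view shows the eye at (337,188), the pin at (288,135), the checker at (290,259), the clamp at (333,307) and the dice at (391,323) and (407,328).

```bash
python3 - <<'E'
from h import *
import pickle
D=pickle.load(open("d0.pkl","rb"))
for n in D:
    c=D[n];P=cloud(c);im=c["img"].astype(int);z=P[...,2];x=P[...,0];y=P[...,1]
    hsv=cv2.cvtColor(c["img"],cv2.COLOR_RGB2HSV)
    roi=(x>.3)&(x<1)&(y>-.5)&(y<.6)&(c["depth"]>0)
    m=roi&(abs(z-.12)<.006)&(hsv[...,1]>60)
    # biggest component
    k,l,s,_=cv2.connectedComponentsWithStats(m.astype(np.uint8)); b=1+np.argmax(s[1:,4])
    q=P[l==b][:,:2].astype(np.float32); r=cv2.minAreaRect(q); print(n,"top",r,cv2.boxPoints(r).round(3).tolist(),"z",np.median(P[l==b][:,2]))
    print(" table z",np.median(z[roi&(abs(z)<.02)]))
    hi=roi&(z>.14)&(z<.2)
    def comps(m,t,mn=6):
        k,l,s,_=cv2.connectedComponentsWithStats(m.astype(np.uint8))
        for i in range(1,k):
            if s[i,4]>=mn:
                p=P[l==i];print("  ",t,s[i].tolist(),"med",np.median(p,0).round(4),"min",p.min(0).round(3),"max",p.max(0).round(3),"rgb",im[l==i].mean(0).round())
    comps(hi,"hi")
    comps(roi&(z>.123)&(z<.135)&(hsv[...,1]<60),"eye")
    comps(roi&(z>.045)&(z<.11)&(hsv[...,1]<70),"pin",4)
    comps(roi&(abs(z-.04)<.006),"stand",10)
    comps(roi&(z>.0055)&(z<.02)&(y<.1),"low",8)
E
python3 - <<'E'
import cv2
a=cv2.imread("pics/scene0.png")[170:300,190:390];b=cv2.imread("pics/side0.png")[110:280,270:430]
a=cv2.resize(a,None,fx=4,fy=4,interpolation=2);b=cv2.resize(b,None,fx=3,fy=3,interpolation=2)
cv2.imwrite("pics/c1.png",a)
E
```

```text
scene top ((0.6632331609725952, 0.006676986813545227), (0.320918470621109, 0.17605268955230713), 83.85560607910156) [[0.5590000152587891, -0.14300000667572021], [0.734000027179718, -0.16200000047683716], [0.7680000066757202, 0.15700000524520874], [0.5929999947547913, 0.17599999904632568]] z 0.12070195044402832
 table z 0.0008592425341515941
   hi [251, 198, 9, 13, 63] med [ 0.6303 -0.0872  0.1559] min [ 0.625 -0.099  0.14 ] max [ 0.633 -0.08   0.169] rgb [137.  92.  27.]
   hi [275, 208, 8, 12, 70] med [ 0.6228 -0.0288  0.1562] min [ 0.612 -0.034  0.141] max [ 0.632 -0.026  0.168] rgb [158. 108.  29.]
   hi [237, 210, 9, 12, 61] med [ 0.6738 -0.0918  0.1581] min [ 0.669 -0.103  0.14 ] max [ 0.676 -0.083  0.168] rgb [137.  92.  27.]
   hi [290, 218, 8, 14, 69] med [0.6284 0.0145 0.1565] min [0.617 0.01  0.14 ] max [0.637 0.017 0.168] rgb [155. 106.  28.]
   eye [258, 205, 19, 14, 69] med [ 0.6168 -0.0693  0.1292] min [ 0.598 -0.079  0.123] max [ 0.641 -0.055  0.132] rgb [69. 63. 58.]
   eye [283, 212, 11, 10, 50] med [ 0.6046 -0.0225  0.1294] min [ 0.597 -0.035  0.123] max [ 0.615 -0.
[... 5977 characters left out ...]
0.02 ] rgb [137.  93.  48.]
   low [284, 253, 13, 12, 113] med [ 0.4073 -0.0896  0.0094] min [ 0.39  -0.11   0.006] max [ 0.425 -0.072  0.016] rgb [134.  80.  37.]
   low [308, 294, 55, 31, 678] med [ 0.5024 -0.2604  0.0138] min [ 0.427 -0.327  0.006] max [ 0.569 -0.219  0.02 ] rgb [133. 111.  93.]
   low [388, 318, 7, 8, 38] med [ 0.6375 -0.3355  0.0131] min [ 0.629 -0.343  0.006] max [ 0.647 -0.327  0.018] rgb [208. 162.  92.]
   low [404, 323, 6, 8, 39] med [ 0.6723 -0.3566  0.0141] min [ 0.665 -0.365  0.007] max [ 0.68  -0.348  0.018] rgb [209. 161.  90.]
   low [483, 360, 26, 12, 99] med [ 0.8612 -0.4951  0.0095] min [ 0.817 -0.5    0.006] max [ 0.883 -0.487  0.02 ] rgb [143. 105.  59.]
```

View pics/c1.png

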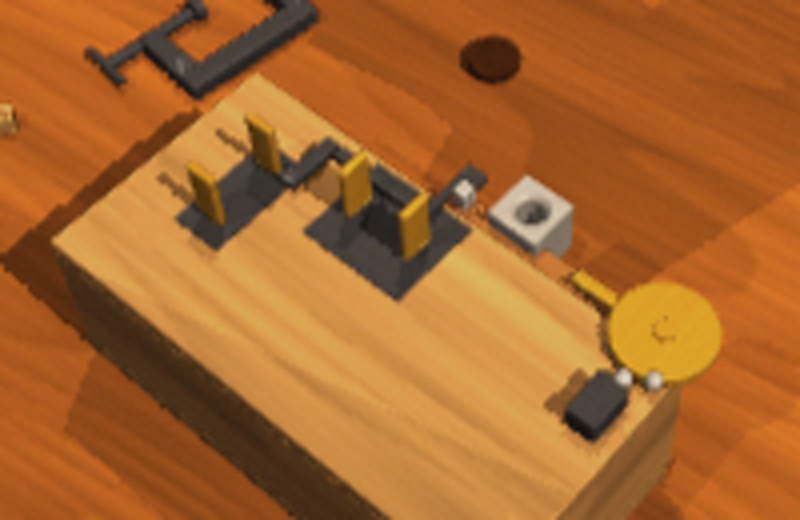

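The crop shows the catch jaws, the eye mouth at about (533,212) in the crop, and the brass hinge disc. The cupboard is yawed about -6.1°. The two views differ by about 4 mm, so I'll refine with the wrist camera.

>>> apply_moves:
  increments:
    - [0,0,-0.4,-8.5,0]
    - [0,0,-0.4,-8.5,0]
    - [0,0,-0.4,-8.5,0]
    - [0,0,-0.4,-8.5,0]
    - [0,0,-0.4,-8.5,0]
    - [0,0,-0.4,-8.5,0]
    - [0,0,-0.4,-8.5,0]
    - [0,0,-0.4,-8.5,0]
  squeeze: 40

```text
t: 0.9
ee_pos: [0.138, -0.6093, 0.375]
orientation: [-2.386, -2.042, -0.001]
contact_force: [0.3, -1.4, 0.6]
opening: 0.999
```

```bash
cat >> h.py <<'E'
YAW=-6.1
def go(x,y,z,yawdeg=None):
    "print tool-frame shift (50mm units) and turn to reach target; yaw = world heading of tool y"
    s=st();Rm=R.from_rotvec(s["orientation"]).as_matrix()
    d=np.array([x,y,z])-s["ee_pos"]; h=np.degrees(np.arctan2(Rm[1,1],Rm[0,1]))
    print("tilt z",Rm[:,2].round(4),"heading y",h.round(2),"shift units",(Rm.T@d/.05).round(3),"mm",(Rm.T@d*1000).round(1),end=" ")
    if yawdeg is not None: print("turn",round(-((yawdeg-h+180)%360-180),2))
    else: print()
E
python3 - <<'E'
from h import *
go(.48,0,.40,-6.1)
E
```

```text
t 0.9 tcp [ 0.138  -0.6093  0.375 ] rv [-2.386e+00 -2.042e+00 -1.000e-03] F [ 0.3 -1.4  0.6] op 0.999 q [-1.35  0.25  1.43  0.    1.47 -1.2 ]
tilt z [-2.e-04  8.e-04 -1.e+00] heading y -8.88 shift units [13.096  4.875 -0.492] mm [654.8 243.8 -24.6] turn -2.78
```

>>> apply_moves:
  increments:
    - [0.82,0.3,0,-2.8,0]
    - [0.82,0.3,0,0,0]
    - [0.82,0.3,0,0,0]
    - [0.82,0.3,0,0,0]
    - [0.82,0.3,0,0,0]
    - [0.82,0.3,0,0,0]
    - [0.82,0.3,0,0,0]
    - [0.82,0.3,0,0,0]

```text
t: 1.7
ee_pos: [0.2962, -0.2963, 0.3744]
orientation: [-2.343, -2.093, -0.0]
contact_force: [0.6, -0.5, -0.4]
opening: 1.003
```

>>> apply_moves:
  increments:
    - [0.82,0.28,0,0,0]
    - [0.82,0.28,0,0,0]
    - [0.82,0.28,0,0,0]
    - [0.82,0.28,0,0,0]
    - [0.82,0.28,0,0,0]
    - [0.82,0.28,0,0,0]
    - [0.82,0.28,0,0,0]
    - [0,0,0,0,0]

```text
t: 2.5
ee_pos: [0.4268, -0.0199, 0.3742]
orientation: [-2.337, -2.098, -0.001]
contact_force: [0.3, -0.6, 0.2]
opening: 1.002
```

Run:
```python
from h import *
go(.466,.38,.25,-6.1)
c=snap("wrist");cv2.imwrite("pics/w1.png",c["img"][...,::-1])
print(np.round(c["K"],1).tolist(),np.round(c["extrinsics"],3).tolist())
import pickle;pickle.dump(c,open("w1.pkl","wb"))
```

```text
t 2.5 tcp [ 0.4268 -0.0199  0.3742] rv [-2.337e+00 -2.098e+00 -1.000e-03] F [ 0.3 -0.6  0.2] op 1.002 q [-0.05 -0.1   1.8   0.    1.43  0.06]
tilt z [-2.0e-04  1.6e-03 -1.0e+00] heading y -6.16 shift units [ 8.032 -0.077  2.497] mm [401.6  -3.9 124.9] turn -0.06
[[333.1, 0.0, 323.7], [0.0, 333.1, 196.9], [0.0, 0.0, 1.0]] [[0.994, -0.104, -0.027, 0.435], [-0.107, -0.961, -0.255, 0.051], [0.0, 0.256, -0.967, 0.544], [0.0, 0.0, 0.0, 1.0]]
```

View pics/w1.png

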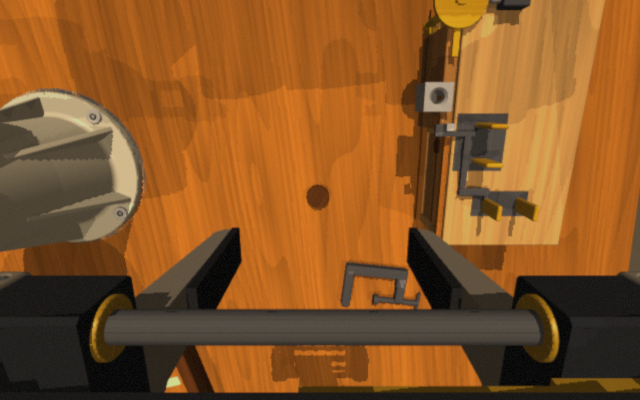

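The wrist view shows the eye at (438,96), the bolt jaws at (490,126) and (487,162), the lock jaws at (491,209) and (526,209), and the checker and clamp.

```bash
cat >> h.py <<'E'
def ray(c,u,v,z):
    E=np.asarray(c["extrinsics"]);d=E[:3,:3]@np.linalg.solve(c["K"],[u,v,1.]);o=E[:3,3]
    return o+d*(z-o[2])/d[2]
E
python3 - <<'E'
from h import *
import pickle
c=pickle.load(open("w1.pkl","rb"));hsv=cv2.cvtColor(c["img"],cv2.COLOR_RGB2HSV)
m=np.zeros((400,640),np.uint8);m[70:122,410:470]=((hsv[...,1]<60)&(hsv[...,2]>110))[70:122,410:470]
k,l,s,ct=cv2.connectedComponentsWithStats(m);b=1+np.argmax(s[1:,4]);cn=cv2.findContours((l==b).astype(np.uint8),0,2)[0][0]
r=cv2.minAreaRect(cn);print(r,"eye block",ray(c,*r[0],.127)[:2].round(4))
g=cv2.cvtColor(c["img"],cv2.COLOR_RGB2GRAY);hm=np.zeros_like(m);hm[84:108,427:450]=(g<110)[84:108,427:450]
M=cv2.moments(hm,True);print("hole",M["m10"]/M["m00"],M["m01"]/M["m00"],M["m00"],ray(c,M["m10"]/M["m00"],M["m01"]/M["m00"],.127)[:2].round(4))
P=cloud(c);z=P[...,2]
t=((z>.158)&(z<.175)&(hsv[...,1]>100)).astype(np.uint8);t[:, :450]=0;t[:110]=0;t[230:]=0
k,l,s,ct=cv2.connectedComponentsWithStats(t)
for i in range(1,k):
    if s[i,4]>5:
        p=P[l==i];print("jaw",s[i].tolist(),ct[i].round(1),"mean",p.mean(0).round(4),p.min(0).round(3),p.max(0).round(3),ray(c,*ct[i],.166).round(4))
e=z[70:122,410:470][m[70:122,410:470]>0];print("eye z",np.median(e))
cv2.imwrite("pics/w1c.png",cv2.resize(c["img"][60:230,400:560,::-1],None,fx=3.4,fy=3.4,interpolation=2))
E
```

```text
((431.47235107421875, 88.99846649169922), (16.23841667175293, 27.14247703552246), 48.179832458496094) eye block [0.5651 0.06  ]
hole 438.050505050505 95.16161616161617 198.0 [0.5727 0.0521]
jaw [488, 123, 21, 6, 113] [497.8 125.5] mean [0.626  0.0123 0.1644] [0.617 0.009 0.158] [0.637 0.016 0.168] [0.6252 0.0124 0.166 ]
jaw [483, 162, 20, 6, 108] [492.8 164.4] mean [ 0.6214 -0.0313  0.1644] [ 0.613 -0.035  0.158] [ 0.632 -0.028  0.167] [ 0.6206 -0.0309  0.166 ]
jaw [493, 204, 9, 17, 118] [497.3 212.2] mean [ 0.6285 -0.0901  0.1636] [ 0.626 -0.1    0.158] [ 0.633 -0.081  0.168] [ 0.6273 -0.0892  0.166 ]
jaw [529, 204, 10, 17, 130] [533.8 212.2] mean [ 0.672  -0.0949  0.1635] [ 0.669 -0.105  0.158] [ 0.677 -0.085  0.167] [ 0.6705 -0.0939  0.166 ]
eye z 0.12693953035829741
```

>>> apply_moves:
  increments:
    - [1,0,0.1,0,0]
    - [1,0,0.1,0,0]
    - [1,0,0.2,0,0]
    - [1,0,0.2,0,0]
    - [1,0,0.2,0,0]
    - [1,0,0.2,0,0]
    - [1,0,0.3,0,0]
    - [0.8,0,0.2,0,0]

```text
t: 3.35
ee_pos: [0.4688, 0.3579, 0.2999]
orientation: [2.343, 2.092, -0.002]
contact_force: [1.4, -1.0, 0.3]
opening: 0.998
```

>>> apply_moves:
  increments:
    - [0.1,0,0.2,0,0]
    - [0.1,0,0.2,0,0]
    - [0,0,0.1,0,0]
    - [0,0,0,0,0]

```text
t: 3.75
ee_pos: [0.4696, 0.3652, 0.2754]
orientation: [2.344, 2.091, -0.003]
contact_force: [-0.6, 0.2, -0.2]
opening: 1.0
```

Run:
```python
from h import *
import pickle
st();c=snap("wrist");pickle.dump(c,open("w2.pkl","wb"));cv2.imwrite("pics/w2.png",c["img"][...,::-1])
P=cloud(c);z=P[...,2]
t=((z>.085)&(z<.105)).astype(np.uint8)
k,l,s,ct=cv2.connectedComponentsWithStats(t)
for i in range(1,k):
    if s[i,4]>40: print(s[i].tolist(),ct[i].round(1),P[l==i].mean(0).round(4),ray(c,*ct[i],.095).round(4))
```

```text
t 3.75 tcp [0.4696 0.3652 0.2754] rv [ 2.344  2.091 -0.003] F [-0.6  0.2 -0.2] op 1.0 q [ 0.66  0.26  1.63 -0.    1.26  0.77]
[312, 154, 13, 14, 146] [317.8 160.3] [0.4655 0.3841 0.0944] [0.4656 0.3842 0.095 ]
[435, 367, 7, 19, 107] [437.8 377. ] [0.5848 0.0905 0.0944] [0.5847 0.0911 0.095 ]
```

View pics/w2.png

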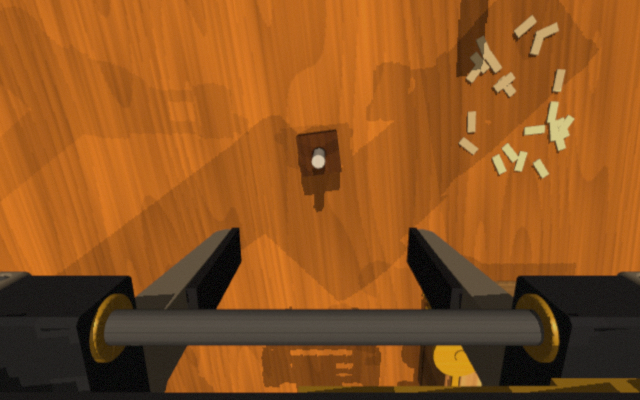

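The wrist view shows the pin top at (318,160), i.e. (0.4655, 0.383). Next I descend to it.

Run:
```python
from h import *
go(.4655,.3832,.062,-6.1)
```

```text
t 3.8 tcp [0.4698 0.3656 0.2762] rv [ 2.344e+00  2.091e+00 -1.000e-03] F [ 0.7 -0.6  0.7] op 0.997 q [ 0.66  0.26  1.63 -0.    1.26  0.77]
tilt z [-2.e-04 -5.e-04 -1.e+00] heading y -6.52 shift units [ 0.342 -0.126  4.283] mm [ 17.1  -6.3 214.2] turn -0.42
```

>>> apply_moves:
  increments:
    - [0.34,-0.12,0.5,-0.4,0]
    - [0,0,0.7,0,0]
    - [0,0,0.7,0,0]
    - [0,0,0.6,0,0]
    - [0,0,0,0,0]

```text
t: 4.3
ee_pos: [0.464, 0.3823, 0.1482]
orientation: [-2.336, -2.1, 0.009]
contact_force: [-0.1, -0.0, 0.4]
opening: 0.997
```

Run:
```python
from h import *
go(.4655,.3832,.062,-6.1)
c=snap("wrist");P=cloud(c);z=P[...,2]
t=((z>.087)&(z<.105)).astype(np.uint8)
k,l,s,ct=cv2.connectedComponentsWithStats(t)
for i in range(1,k):
    if s[i,4]>40: print(s[i].tolist(),ct[i].round(1),P[l==i].mean(0).round(4),ray(c,*ct[i],.095).round(4))
```

```text
t 4.3 tcp [0.464  0.3823 0.1482] rv [-2.336 -2.1    0.009] F [-0.1 -0.   0.4] op 0.997 q [ 0.69  0.39  1.74 -0.    1.02  0.79]
tilt z [-0.0044 -0.0038 -1.    ] heading y -6.09 shift units [0.029 0.035 1.723] mm [ 1.5  1.8 86.2] turn 0.01
[316, 200, 20, 22, 346] [325.5 210.4] [0.4655 0.3843 0.0942] [0.4655 0.3846 0.095 ]
```

>>> apply_moves:
  increments:
    - [0.04,0.03,0.5,0,0]
    - [0,0,0.5,0,0]
    - [0,0,0.4,0,0]
    - [0,0,0.32,0,0]
    - [0,0,0,0,0]
    - [0,0,0,0,0]

```text
t: 4.95
ee_pos: [0.4685, 0.3871, 0.0671]
orientation: [2.336, 2.101, 0.004]
contact_force: [-0.6, -0.4, 0.6]
opening: 0.999
```

Run:
```python
from h import *
go(.4655,.3835,.062,-6.1)
```

```text
t 4.95 tcp [0.4685 0.3871 0.0671] rv [2.336 2.101 0.004] F [-0.6 -0.4  0.6] op 0.999 q [ 0.69  0.5   1.79 -0.    0.86  0.79]
tilt z [ 0.0019  0.0015 -1.    ] heading y -6.06 shift units [-0.079 -0.052  0.103] mm [-4.  -2.6  5.1] turn 0.04
```

>>> apply_moves:
  increments:
    - [-0.08,-0.05,0.1,0,0]
    - [0,0,0,0,0]
    - [0,0,0,0,0]

```text
t: 5.25
ee_pos: [0.4645, 0.3829, 0.0607]
orientation: [2.335, 2.101, 0.001]
contact_force: [0.0, -1.0, 1.2]
opening: 0.998
```

Run:
```python
from h import *
go(.4655,.3835,.062,-6.1)
```

```text
t 5.25 tcp [0.4645 0.3829 0.0607] rv [2.335e+00 2.101e+00 1.000e-03] F [ 0.  -1.   1.2] op 0.998 q [ 0.69  0.5   1.8  -0.    0.84  0.79]
tilt z [ 6.e-04  5.e-04 -1.e+00] heading y -6.04 shift units [ 0.014  0.018 -0.025] mm [ 0.7  0.9 -1.3] turn 0.06
```

Good. Now I close with a moderate squeeze so the pin self-centres.

>>> apply_moves:
  increments:
    - [0,0,0,0,1]
    - [0,0,0,0,1]
    - [0,0,0,0,1]
    - [0,0,0,0,1]
    - [0,0,0,0,1]
    - [0,0,0,0,1]
    - [0,0,0,0,1]
    - [0,0,0,0,1]
  squeeze: 30

```text
t: 6.05
ee_pos: [0.4644, 0.3828, 0.06]
orientation: [2.335, 2.101, -0.0]
contact_force: [0.3, 0.2, -0.3]
opening: 0.322
```

Run:
```python
from h import *
go(.4655,.3835,.262,-6.1)
```

```text
t 6.05 tcp [0.4644 0.3828 0.06  ] rv [ 2.335  2.101 -0.   ] F [ 0.3  0.2 -0.3] op 0.322 q [ 0.69  0.5   1.8  -0.    0.84  0.79]
tilt z [-0. -0. -1.] heading y -6.03 shift units [ 0.015  0.021 -4.039] mm [   0.8    1.1 -202. ] turn 0.07
```

>>> apply_moves:
  increments:
    - [0,0,0,0,1]
    - [0,0,0,0,1]
    - [0,0,0,0,1]
    - [0,0,0,0,1]
    - [0,0,0,0,1]
  squeeze: 40

```text
t: 6.55
ee_pos: [0.4643, 0.3828, 0.06]
orientation: [-2.335, -2.101, 0.0]
contact_force: [-0.4, 0.1, -0.4]
opening: 0.146
```

Run:
```python
from h import *
go(.4655,.3835,.262,-6.1)
```

```text
t 6.55 tcp [0.4643 0.3828 0.06  ] rv [-2.335 -2.101  0.   ] F [-0.4  0.1 -0.4] op 0.146 q [0.69 0.5  1.8  0.   0.84 0.79]
tilt z [-1.e-04 -1.e-04 -1.e+00] heading y -6.04 shift units [ 0.016  0.022 -4.04 ] mm [   0.8    1.1 -202. ] turn 0.06
```

>>> apply_moves:
  increments:
    - [0,0,-0.3,0,1]
    - [0,0,-0.5,0,1]
    - [0,0,-0.6,0,1]
    - [0,0,-0.6,0,1]
    - [0,0,-0.6,0,1]
    - [0,0,-0.6,0,1]
    - [0,0,-0.5,0,1]
    - [0,0,-0.3,0,1]

```text
t: 7.35
ee_pos: [0.4647, 0.3832, 0.2633]
orientation: [2.335, 2.101, 0.005]
contact_force: [-0.4, 0.3, -0.4]
opening: 0.144
```

Run:
```python
from h import *
go(.573,.052,.25,-6.1)
```

```text
t 7.35 tcp [0.4647 0.3832 0.2633] rv [2.335 2.101 0.005] F [-0.4  0.3 -0.4] op 0.144 q [0.69 0.27 1.63 0.   1.23 0.79]
tilt z [ 0.0022  0.0019 -1.    ] heading y -6.03 shift units [-6.36   2.85   0.259] mm [-318.   142.5   12.9] turn 0.07
```

>>> apply_moves:
  increments:
    - [-0.8,0.36,0,0,1]
    - [-0.8,0.36,0,0,1]
    - [-0.8,0.36,0,0,1]
    - [-0.8,0.36,0,0,1]
    - [-0.8,0.36,0,0,1]
    - [-0.8,0.36,0,0,1]
    - [-0.8,0.36,0.1,0,1]
    - [-0.7,0.33,0.1,0,1]

```text
t: 8.15
ee_pos: [0.5729, 0.0525, 0.2502]
orientation: [-2.336, -2.101, 0.0]
contact_force: [0.6, 0.4, -1.8]
opening: 0.147
```

>>> apply_moves:
  increments:
    - [0,0,0,0,1]
    - [0,0,0,0,1]
    - [0,0,0,0,1]
    - [0,0,0,0,1]

```text
t: 8.55
ee_pos: [0.5726, 0.0558, 0.2502]
orientation: [-2.334, -2.103, -0.0]
contact_force: [-0.3, -0.1, -1.0]
opening: 0.141
```

Run:
```python
from h import *
import pickle
go(.573,.052,.25,-6.1)
c=snap("wrist");pickle.dump(c,open("w3.pkl","wb"))
g=c["img"][...,::-1];cv2.imwrite("pics/w3.png",cv2.resize(g[140:320,220:460],None,fx=3,fy=3,interpolation=2))
```

```text
t 8.55 tcp [0.5726 0.0558 0.2502] rv [-2.334 -2.103 -0.   ] F [-0.3 -0.1 -1. ] op 0.141 q [0.09 0.24 1.7  0.   1.2  0.2 ]
tilt z [-1.e-04  3.e-04 -1.e+00] heading y -5.95 shift units [-0.075  0.016  0.004] mm [-3.8  0.8  0.2] turn 0.15
```

View pics/w3.png

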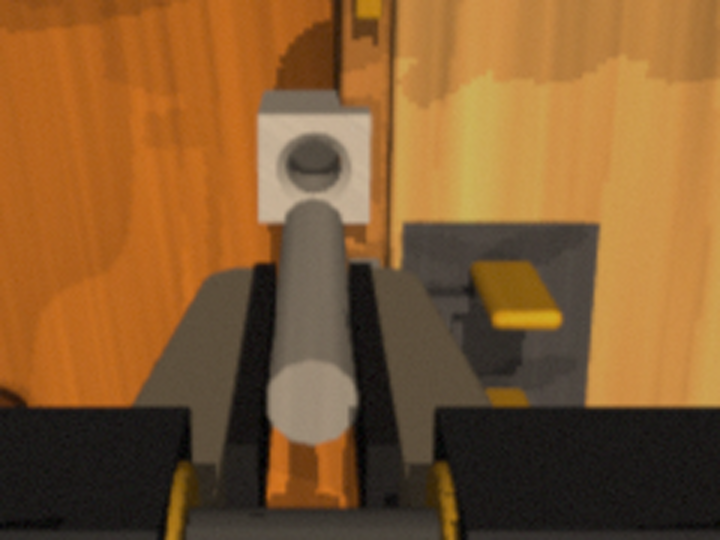

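The crop shows the eye block centred at about (314,167) in the crop, i.e. (324.7,195.8) in the image. The pin foot's edge is at (314,200) and the pin top's centre at (312,402).

Run:
```python
from h import *
import pickle
c=pickle.load(open("w3.pkl","rb"))
f=lambda u,v:(220+(u-1)/3,140+(v-1)/3)
print("eye",ray(c,*f(314,167.5),.127).round(4),"corners",[ray(c,*f(*p),.127)[:2].round(4) for p in[(258,112),(370,112),(370,223),(258,223)]])
for z in(.200,.202):print("foot +y edge",ray(c,*f(313.5,200),z).round(4))
print("pin top c",ray(c,*f(312,402),.285).round(4))
P=cloud(c);z=P[...,2];hsv=cv2.cvtColor(c["img"],cv2.COLOR_RGB2HSV)
m=(abs(z-.127)<.004)&(hsv[...,1]<70);m[:170]=0;m[220:]=0;m[:,:300]=0;m[:,350:]=0
q=P[m];print("eye cloud",q.min(0).round(4),q.max(0).round(4), cv2.minAreaRect(q[:,:2].astype(np.float32)))
```

```text
eye [0.5729 0.0508 0.127 ] corners [array([0.5581, 0.0697]), array([0.5914, 0.0662]), array([0.5883, 0.0315]), array([0.554 , 0.0351])]
foot +y edge [0.5738 0.0622 0.2   ]
foot +y edge [0.5739 0.0628 0.202 ]
pin top c [0.5728 0.0561 0.285 ]
eye cloud [0.5554 0.0324 0.123 ] [0.5904 0.0692 0.1289] ((0.5733122825622559, 0.05090552568435669), (0.03431316465139389, 0.032436273992061615), 83.2485580444336)
```

>>> apply_moves:
  increments:
    - [-0.1,0,0.4,0,1]
    - [0,0,0.5,0,1]
    - [0,0,0.3,0,1]
    - [0,0,0.1,0,1]
    - [0,0,0,0,1]
    - [0,0,0,0,1]
    - [0,0,0,0,1]

```text
t: 9.3
ee_pos: [0.5731, 0.0499, 0.1861]
orientation: [2.334, 2.101, 0.002]
contact_force: [-0.3, 0.5, -1.0]
opening: 0.144
```

Run:
```python
from h import *
import pickle
go(.573,.0508,.145,-6.1)
c=snap("wrist");pickle.dump(c,open("w4.pkl","wb"))
g=c["img"][...,::-1];cv2.imwrite("pics/w4.png",cv2.resize(g[150:300,240:420],None,fx=4,fy=4,interpolation=2))
```

```text
t 9.3 tcp [0.5731 0.0499 0.1861] rv [2.334e+00 2.101e+00 2.000e-03] F [-0.3  0.5 -1. ] op 0.144 q [0.08 0.3  1.77 0.   1.06 0.19]
tilt z [ 1.7e-03  2.0e-04 -1.0e+00] heading y -6.02 shift units [ 0.017 -0.005  0.822] mm [ 0.9 -0.3 41.1] turn 0.08
```

View pics/w4.png

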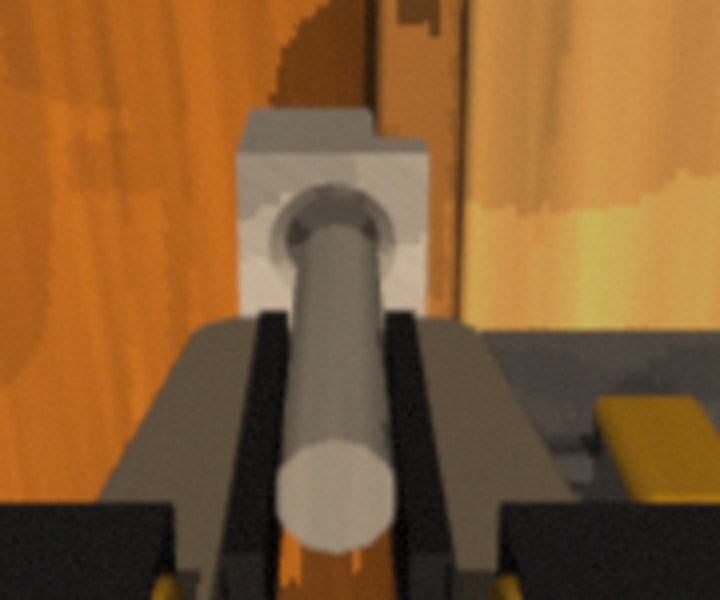

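The crop shows the eye ring centred at x≈333 and the pin foot at x≈339, so about 1 mm to shift in tool -y. The depth direction matches. Now inserting.

>>> apply_moves:
  increments:
    - [0,-0.02,0.1,0,1]
    - [0,0,0.1,0,1]
    - [0,0,0.1,0,1]
    - [0,0,0.08,0,1]
    - [0,0,0,0,1]
    - [0,0,0,0,1]

```text
t: 9.95
ee_pos: [0.5714, 0.0497, 0.1659]
orientation: [-2.335, -2.101, 0.0]
contact_force: [0.2, -0.7, -1.7]
opening: 0.146
```

Run:
```python
from h import *
go(.572,.0508,.145,-6.1)
```

```text
t 9.95 tcp [0.5714 0.0497 0.1659] rv [-2.335 -2.101  0.   ] F [ 0.2 -0.7 -1.7] op 0.146 q [0.08 0.33 1.79 0.   1.02 0.19]
tilt z [-3.e-04 -0.e+00 -1.e+00] heading y -6.04 shift units [0.023 0.01  0.417] mm [ 1.1  0.5 20.9] turn 0.06
```

>>> apply_moves:
  increments:
    - [0,0,0.08,0,1]
    - [0,0,0.08,0,1]
    - [0,0,0.08,0,1]
    - [0,0,0.08,0,1]
    - [0,0,0.06,0,1]
    - [0,0,0,0,1]
    - [0,0,0,0,1]

```text
t: 10.65
ee_pos: [0.5714, 0.0498, 0.147]
orientation: [-2.335, -2.101, 0.0]
contact_force: [0.4, -1.4, -1.5]
opening: 0.146
```

Run:
```python
from h import *
go(.572,.0508,.145,-6.1)
```

```text
t 10.65 tcp [0.5714 0.0498 0.147 ] rv [-2.335 -2.101  0.   ] F [ 0.4 -1.4 -1.5] op 0.146 q [0.08 0.35 1.81 0.   0.99 0.19]
tilt z [-1.e-04  0.e+00 -1.e+00] heading y -6.03 shift units [0.022 0.009 0.04 ] mm [1.1 0.4 2. ] turn 0.07
```

>>> apply_moves:
  increments:
    - [0,0,0.03,0,1]
    - [0,0,0.03,0,1]
    - [0,0,0,0,1]
    - [0,0,0,0,1]

```text
t: 11.05
ee_pos: [0.572, 0.0498, 0.1449]
orientation: [2.335, 2.101, 0.002]
contact_force: [-1.6, 0.0, 5.6]
opening: 0.146
```

The pin is seated: contact came at TCP z 0.145 and the foot is about 0.095. Releasing and rising.

>>> apply_moves:
  increments:
    - [0,0,-0.03,0,0.5]
    - [0,0,0,0,0.5]
    - [0,0,0,0,0.5]
    - [0,0,0,0,0.5]
    - [0,0,0,0,0.5]
    - [0,0,0,0,0.5]

```text
t: 11.65
ee_pos: [0.5714, 0.0498, 0.1454]
orientation: [-2.335, -2.101, 0.0]
contact_force: [-0.7, -0.6, 0.7]
opening: 0.502
```

>>> apply_moves:
  increments:
    - [0,0,-0.2,0,0.5]
    - [0,0,-0.4,0,0.5]
    - [0,0,-0.6,0,0.5]
    - [0,0,-0.6,0,0.3]
    - [0,0,-0.2,0,0.2]
    - [0,0,0,0,0.2]
    - [0,0,0,0,0.2]

```text
t: 12.35
ee_pos: [0.5709, 0.0497, 0.2447]
orientation: [-2.335, -2.101, 0.001]
contact_force: [0.6, -0.1, -0.2]
opening: 0.797
```

Run:
```python
from h import *
go(.649,-.0916,.24,-6.1)
c=snap("wrist");P=cloud(c);z=P[...,2]
t=((z>.172)&(z<.19)).astype(np.uint8);t[:120]=0
k,l,s,ct=cv2.connectedComponentsWithStats(t)
for i in range(1,k):
    if s[i,4]>40: print(s[i].tolist(),P[l==i].mean(0).round(4),P[l==i].max(0).round(4),ray(c,*ct[i],.18).round(4))
```

```text
t 12.35 tcp [0.5709 0.0497 0.2447] rv [-2.335e+00 -2.101e+00  1.000e-03] F [ 0.6 -0.1 -0.2] op 0.797 q [ 0.08  0.25  1.71 -0.    1.18  0.19]
tilt z [-9.e-04 -1.e-04 -1.e+00] heading y -6.04 shift units [-2.646  1.85   0.093] mm [-132.3   92.5    4.6] turn 0.06
[316, 197, 19, 21, 308] [0.5722 0.0513 0.1792] [0.5789 0.0575 0.1814] [0.5722 0.0515 0.18  ]
```

Pin top at z 0.180, so it is seated. On to the lock catch.

>>> apply_moves:
  increments:
    - [-0.4,0.3,0,0,0.2]
    - [-0.6,0.4,0,0,0.2]
    - [-0.6,0.4,0,0,0.2]
    - [-0.6,0.4,0,0,0.2]
    - [-0.45,0.35,0,0,0.2]
    - [0,0,0,0,0.2]
    - [0,0,0,0,0.2]
    - [0,0,0,0,0.2]

```text
t: 13.2
ee_pos: [0.6486, -0.0909, 0.2445]
orientation: [-2.334, -2.101, 0.002]
contact_force: [0.4, 0.0, 0.2]
opening: 0.798
```

```bash
cat >> h.py <<'E'
def jaws():
    c=snap("wrist");P=cloud(c);z=P[...,2];hsv=cv2.cvtColor(c["img"],cv2.COLOR_RGB2HSV)
    t=((z>.16)&(z<.172)&(hsv[...,1]>100)).astype(np.uint8)
    k,l,s,ct=cv2.connectedComponentsWithStats(t)
    for i in range(1,k):
        if s[i,4]>40:
            r=cv2.minAreaRect(P[l==i][:,:2].astype(np.float32));print(s[i].tolist(),"rect",np.round(r[0],4),np.round(r[1],4),round(r[2],1),"ray",ray(c,*ct[i],.165).round(4))
    return c
E
python3 - <<'E'
from h import *
go(.649,-.0916,.137,-6.1)
jaws()
E
```

```text
t 13.2 tcp [ 0.6486 -0.0909  0.2445] rv [-2.334e+00 -2.101e+00  2.000e-03] F [0.4 0.  0.2] op 0.798 q [-0.14  0.38  1.53  0.    1.24 -0.04]
tilt z [-2.e-03  6.e-04 -1.e+00] heading y -6.01 shift units [-0.014  0.014  2.149] mm [ -0.7   0.7 107.5] turn 0.09
[265, 63, 29, 10, 264] rect [0.6277 0.0116] [0.0063 0.0199] 84.2 ray [0.6281 0.0113 0.165 ]
[268, 127, 27, 8, 208] rect [ 0.6231 -0.0319] [0.0052 0.0194] 83.7 ray [ 0.6234 -0.0319  0.165 ]
[296, 193, 9, 25, 180] rect [ 0.6297 -0.0905] [0.019 0.006] 85.4 ray [ 0.63  -0.09   0.165]
[352, 193, 8, 26, 189] rect [ 0.6732 -0.0957] [0.02   0.0056] 85.5 ray [ 0.6732 -0.095   0.165 ]
```

>>> apply_moves:
  increments:
    - [0.02,0.05,0.3,0,0.2]
    - [0,0,0.5,0,0.2]
    - [0,0,0.6,0,0.2]
    - [0,0,0.4,0,0.2]
    - [0,0,0.2,0,0.2]
    - [0,0,0.12,0,0.2]
    - [0,0,0,0,0.2]
    - [0,0,0,0,0.2]

```text
t: 14.05
ee_pos: [0.6527, -0.091, 0.1404]
orientation: [2.334, 2.101, 0.001]
contact_force: [0.0, -0.3, 0.1]
opening: 0.801
```

Run:
```python
from h import *
go(.651,-.0925,.137,-6.1)
```

```text
t 14.05 tcp [ 0.6527 -0.091   0.1404] rv [2.334e+00 2.101e+00 1.000e-03] F [ 0.  -0.3  0.1] op 0.801 q [-0.14  0.48  1.62  0.    1.04 -0.04]
tilt z [ 1.4e-03 -2.0e-04 -1.0e+00] heading y -6.03 shift units [-0.034 -0.031  0.068] mm [-1.7 -1.5  3.4] turn 0.07
```

>>> apply_moves:
  increments:
    - [-0.03,-0.03,0.05,0,0.4]
    - [0,0,0,0,0.6]
    - [0,0,0,0,0.69]
    - [0,0,0,0,0.69]
    - [0,0,0,0,0.69]
    - [0,0,0,0,0.69]
    - [0,0,0,0,0.69]
    - [0,0,0,0,0.69]
  squeeze: 30

```text
t: 14.85
ee_pos: [0.6517, -0.0926, 0.1376]
orientation: [2.334, 2.1, 0.003]
contact_force: [5.7, -0.6, -1.8]
opening: 0.317
```

Run:
```python
from h import *
go(.651,-.0925,.137,-6.1)
```

```text
t 14.85 tcp [ 0.6517 -0.0926  0.1376] rv [2.334 2.1   0.003] F [ 5.7 -0.6 -1.8] op 0.317 q [-0.14  0.48  1.63 -0.    1.04 -0.04]
tilt z [ 2.6e-03 -5.0e-04 -1.0e+00] heading y -6.04 shift units [ 0.    -0.014  0.012] mm [ 0.  -0.7  0.6] turn 0.06
```

Lock catch squeezed: 29 mm between the pads. Next I open, rise and turn for the bolt catch.

>>> apply_moves:
  increments:
    - [0,0,0,0,0.3]
    - [0,0,0,0,0.3]
    - [0,0,0,0,0.3]
    - [0,0,0,0,0.3]
    - [0,0,-0.3,0,0.3]
    - [0,0,-0.6,0,0.3]
    - [0,0,-0.8,0,0.3]
    - [0,0,-0.4,0,0.3]

```text
t: 15.65
ee_pos: [0.6517, -0.0925, 0.2468]
orientation: [2.333, 2.099, 0.004]
contact_force: [1.1, -0.2, 0.5]
opening: 0.702
```

>>> apply_moves:
  increments:
    - [0,0,0,-8.5,0.3]
    - [0,0,0,-8.5,0.3]
    - [0,0,0,-8.5,0.3]
    - [0,0,0,-8.5,0.3]
    - [0,0,0,-8.5,0.3]
    - [0,0,0,-8.5,0.3]
    - [0,0,0,-8.5,0.3]
    - [0,0,0,-8.5,0.3]

```text
t: 16.45
ee_pos: [0.6505, -0.0923, 0.2433]
orientation: [0.751, 3.05, 0.0]
contact_force: [0.2, 0.5, 0.5]
opening: 0.699
```

>>> apply_moves:
  increments:
    - [0,0,0,-8.5,0.3]
    - [0,0,0,-8.5,0.3]
    - [0,0,0,-5,0.3]
    - [0,0.6,0,0,0.3]
    - [0.4,0.6,0,0,0.3]
    - [0,0.4,0,0,0.3]
    - [0,0,0,0,0.3]
    - [0,0,0,0,0.3]

```text
t: 17.25
ee_pos: [0.6392, -0.0107, 0.243]
orientation: [0.164, 3.136, -0.001]
contact_force: [0.2, -0.2, 0.1]
opening: 0.701
```

Run:
```python
from h import *
go(.6254,-.0102,.137,83.9)
jaws()
```

```text
t 17.25 tcp [ 0.6392 -0.0107  0.243 ] rv [ 1.640e-01  3.136e+00 -1.000e-03] F [ 0.2 -0.2  0.1] op 0.701 q [-0.02  0.35  1.57 -0.    1.22 -1.49]
tilt z [ 1.e-03 -4.e-04 -1.e+00] heading y 84.03 shift units [ 0.278 -0.018  2.12 ] mm [ 13.9  -0.9 106. ] turn 0.13
[290, 173, 9, 26, 201] rect [ 0.6224 -0.0326] [0.0062 0.0193] 83.8 ray [ 0.6221 -0.0323  0.165 ]
[347, 173, 9, 26, 201] rect [0.6269 0.0112] [0.0062 0.0194] 83.6 ray [0.6266 0.0109 0.165 ]
[208, 209, 27, 10, 217] rect [ 0.639  -0.0925] [0.0197 0.0062] 85.2 ray [ 0.6387 -0.0917  0.165 ]
[211, 238, 23, 9, 159] rect [ 0.6629 -0.0962] [0.0171 0.006 ] 85.0 ray [ 0.6616 -0.0964  0.165 ]
```

The lock jaws are now 24 mm apart at their centres, so fully squeezed. Bolt catch centre (0.6245, -0.0107).

>>> apply_moves:
  increments:
    - [0.28,-0.02,0.2,0,0.3]
    - [0,0,0.5,0,0.3]
    - [0,0,0.6,0,0.3]
    - [0,0,0.4,0,0.3]
    - [0,0,0.3,0,0.3]
    - [0,0,0.1,0,0.3]
    - [0,0,0,0,0.3]
    - [0,0,0,0,0.3]

```text
t: 18.1
ee_pos: [0.6257, -0.0104, 0.138]
orientation: [0.166, 3.136, 0.0]
contact_force: [-0.4, -0.1, 0.6]
opening: 0.7
```

Run:
```python
from h import *
go(.6245,-.0107,.137,83.9)
```

```text
t 18.1 tcp [ 0.6257 -0.0104  0.138 ] rv [0.166 3.136 0.   ] F [-0.4 -0.1  0.6] op 0.7 q [-0.02  0.43  1.7   0.    1.01 -1.48]
tilt z [ 0.0014 -0.     -1.    ] heading y 83.95 shift units [ 0.023 -0.008  0.02 ] mm [ 1.1 -0.4  1. ] turn 0.05
```

>>> apply_moves:
  increments:
    - [0,0,0,0,0.5]
    - [0,0,0,0,0.6]
    - [0,0,0,0,0.69]
    - [0,0,0,0,0.69]
    - [0,0,0,0,0.69]
    - [0,0,0,0,0.69]
    - [0,0,0,0,0.69]
    - [0,0,0,0,0.69]

```text
t: 18.9
ee_pos: [0.6255, -0.0101, 0.1378]
orientation: [0.165, 3.136, 0.0]
contact_force: [0.0, 0.4, 6.4]
opening: 0.312
```

>>> apply_moves:
  increments:
    - [0,0,0,0,0.4]
    - [0,0,0,0,0.4]
    - [0,0,0,0,0.4]
    - [0,0,0,0,0.4]
    - [0,0,-0.3,0,0.4]
    - [0,0,-0.6,0,0.4]
    - [0,0,-0.8,0,0.4]
    - [0,0,-0.4,0,0.4]

```text
t: 19.7
ee_pos: [0.6263, -0.0103, 0.2465]
orientation: [0.165, 3.133, 0.0]
contact_force: [0.3, -0.6, -0.7]
opening: 0.602
```

>>> apply_moves:
  increments:
    - [0,0,0,8.5,0.4]
    - [0,0,0,8.5,0.4]
    - [0,0,0,8.5,0.4]
    - [0,0,0,8.5,0.4]
    - [0,0,0,8.5,0.4]
    - [0,0,0,8.5,0.4]
    - [0,0,0,8.5,0.4]
    - [0,0,0,8.5,0.4]

```text
t: 20.5
ee_pos: [0.625, -0.0102, 0.2432]
orientation: [1.899, 2.502, 0.001]
contact_force: [0.4, 0.1, 0.6]
opening: 0.597
```

>>> apply_moves:
  increments:
    - [0,0,0,8.5,0.4]
    - [0,0,0,8.5,0.4]
    - [0,0,0,5,0.4]
    - [0.3,-0.3,0,0,0.4]
    - [0.5,-0.4,0,0,0.4]
    - [0.5,-0.4,0,0,0.4]
    - [0,0,0,0,0.4]
    - [0,0,0,0,0.4]

```text
t: 21.3
ee_pos: [0.5766, 0.0611, 0.2429]
orientation: [2.331, 2.105, 0.001]
contact_force: [-0.1, -0.0, -0.5]
opening: 0.604
```

```bash
cat >> h.py <<'E'
def pin(lo=.172,hi=.19):
    c=snap("wrist");P=cloud(c);z=P[...,2];t=((z>lo)&(z<hi)).astype(np.uint8);t[:120]=0
    k,l,s,ct=cv2.connectedComponentsWithStats(t)
    for i in range(1,k):
        if s[i,4]>40: print("pin",s[i].tolist(),P[l==i].mean(0).round(4),P[l==i].max(0).round(4),ray(c,*ct[i],.18).round(4))
    return c
E
python3 - <<'E'
from h import *
go(.572,.0505,.146,-6.1)
jaws();pin()
E
```

```text
t 21.3 tcp [0.5766 0.0611 0.2429] rv [2.331e+00 2.105e+00 1.000e-03] F [-0.1 -0.  -0.5] op 0.604 q [ 0.1   0.26  1.7  -0.    1.18  0.21]
tilt z [ 0.001 -0.    -1.   ] heading y -5.85 shift units [-0.22  -0.073  1.939] mm [-11.   -3.6  96.9] turn 0.25
[377, 288, 8, 9, 44] rect [ 0.6162 -0.0213] [0.0042 0.0068] 13.0 ray [ 0.6161 -0.0198  0.165 ]
[407, 348, 8, 23, 145] rect [ 0.6393 -0.0912] [0.0198 0.0056] 84.6 ray [ 0.6387 -0.0901  0.165 ]
pin [309, 212, 19, 21, 315] [0.5722 0.0514 0.1791] [0.5789 0.0575 0.1821] [0.5722 0.0517 0.18  ]
```

Both catches are squeezed. While I descend to the pin, I'll also measure the hinge disc.

>>> apply_moves:
  increments:
    - [-0.2,-0.07,0.2,-0.2,0.4]
    - [0,0,0.3,0,0.4]
    - [0,0,0.4,0,0.4]
    - [0,0,0.4,0,0.4]
    - [0,0,0.4,0,0.4]
    - [0,0,0.2,0,0.4]
    - [0,0,0,0,0.4]
    - [0,0,0,0,0.4]

```text
t: 22.2
ee_pos: [0.5728, 0.0501, 0.1473]
orientation: [2.332, 2.105, -0.0]
contact_force: [-0.5, -0.1, 0.3]
opening: 0.6
```

Run:
```python
from h import *
import pickle
go(.572,.0508,.146,-6.1)
D=pickle.load(open("d0.pkl","rb"))
for n in D:
    c=D[n];P=cloud(c);hsv=cv2.cvtColor(c["img"],cv2.COLOR_RGB2HSV)
    m=((hsv[...,0]>20)&(hsv[...,0]<32)&(hsv[...,1]>170)&(P[...,0]>.5)&(P[...,0]<.75)&(P[...,1]>.1)&(P[...,1]<.25)&(P[...,2]>.05)).astype(np.uint8)
    k,l,s,ct=cv2.connectedComponentsWithStats(m);b=1+np.argmax(s[1:,4]);cn=cv2.findContours((l==b).astype(np.uint8),0,2)[0][0]
    e=cv2.fitEllipse(cn);zz=np.median(P[l==b][:,2]);print(n,s[b].tolist(),e,"z",zz,"c",ray(c,*e[0],zz).round(4),np.median(P[l==b],0).round(4),P[l==b].min(0).round(3),P[l==b].max(0).round(3))
```

```text
t 22.2 tcp [0.5728 0.0501 0.1473] rv [ 2.332  2.105 -0.   ] F [-0.5 -0.1  0.3] op 0.6 q [ 0.08  0.35  1.8  -0.    0.99  0.19]
tilt z [ 0.e+00 -1.e-04 -1.e+00] heading y -5.86 shift units [ 0.012 -0.016  0.025] mm [ 0.6 -0.8  1.3] turn 0.24
scene [352, 247, 15, 16, 38] ((363.3775329589844, 253.51483154296875), (6.14310884475708, 26.482938766479492), 45.6806755065918) z 0.12958775013825757 c [0.5918 0.1693 0.1296] [0.6053 0.1633 0.1296] [0.575 0.159 0.127] [0.621 0.172 0.133]
side [329, 156, 18, 17, 103] ((337.11309814453125, 163.55201721191406), (13.58624267578125, 16.00480842590332), 121.54642486572266) z 0.12720799613623435 c [0.5938 0.1485 0.1272] [0.5976 0.1421 0.1272] [0.568 0.116 0.115] [0.619 0.184 0.133]
```

Closing on the pin.

>>> apply_moves:
  increments:
    - [0.02,-0.01,0.02,0,0.7]
    - [0,0,0,0,1]
    - [0,0,0,0,1]
    - [0,0,0,0,1]
    - [0,0,0,0,1]
    - [0,0,0,0,1]
    - [0,0,0,0,1]
    - [0,0,0,0,1]
  squeeze: 60

```text
t: 23.0
ee_pos: [0.5722, 0.0517, 0.1462]
orientation: [2.332, 2.106, 0.0]
contact_force: [-0.3, 0.7, 2.0]
opening: 0.14
```

```bash
cat >> h.py <<'E'
H=np.array([.5993,.1532])
def gate(turn_to):
    "pin angle from TCP about H, and move to gate angle turn_to (deg)"
    s=manip.read_state();p=np.array(s["ee_pos"]);r=p[:2]-H
    th=-np.degrees(np.arctan2(r[1],r[0]))-105; th=(th+180)%360-180
    print("theta",th.round(2),"radius",np.linalg.norm(r).round(4))
    a=np.radians(-105-turn_to);q=H+.106*np.array([np.cos(a),np.sin(a)])
    go(q[0],q[1],.1455,-6-turn_to)
E
python3 - <<'E'
from h import *
gate(0)
E
```

```text
theta -0.05 radius 0.105
t 23.0 tcp [0.5722 0.0517 0.1462] rv [2.332 2.106 0.   ] F [-0.3  0.7  2. ] op 0.14 q [0.09 0.35 1.81 0.   0.98 0.19]
tilt z [ 1.e-04  0.e+00 -1.e+00] heading y -5.83 shift units [-0.019 -0.005  0.013] mm [-0.9 -0.2  0.7] turn 0.17
```

>>> apply_moves:
  increments:
    - [0.046,-0.217,0,6,1]
    - [0.046,-0.217,0,6,1]
    - [0.046,-0.217,0,6,1]
    - [0,0,0,0,1]
    - [0,0,0,0,1]

```text
t: 23.5
ee_pos: [0.5423, 0.0651, 0.1462]
orientation: [2.629, 1.719, 0.001]
contact_force: [2.3, 0.5, 0.1]
opening: 0.137
```

Run:
```python
from h import *
gate(18)
pin(.172,.19)
```

```text
theta 17.89 radius 0.105
t 23.5 tcp [0.5423 0.0651 0.1462] rv [2.629e+00 1.719e+00 1.000e-03] F [2.3 0.5 0.1] op 0.137 q [ 0.12  0.31  1.87 -0.    0.96  0.53]
tilt z [ 8.e-04  0.e+00 -1.e+00] heading y -23.65 shift units [-0.02  -0.007  0.014] mm [-1.  -0.4  0.7] turn 0.35
pin [271, 246, 106, 56, 2079] [0.5447 0.0699 0.1806] [0.5666 0.0833 0.19  ] [0.5445 0.0696 0.18  ]
```

The force is low and consistent with the spring, and the gate is following. Continuing through the detent.

>>> apply_moves:
  increments:
    - [0.046,-0.217,0,6,1]
    - [0.046,-0.217,0,6,1]
    - [0.046,-0.217,0,6,1]
    - [0.046,-0.217,0,6,1]
    - [0,0,0,0,1]

```text
t: 24.05
ee_pos: [0.5108, 0.0964, 0.1462]
orientation: [2.931, 1.131, 0.001]
contact_force: [3.0, -1.9, -0.5]
opening: 0.141
```

Run:
```python
from h import *
gate(42)
```

```text
theta 42.32 radius 0.1052
t 24.05 tcp [0.5108 0.0964 0.1462] rv [2.931e+00 1.131e+00 1.000e-03] F [ 3.  -1.9 -0.5] op 0.141 q [ 0.18  0.27  1.92 -0.    0.95  1.02]
tilt z [ 4.e-04 -1.e-04 -1.e+00] heading y -47.78 shift units [-0.018  0.009  0.014] mm [-0.9  0.4  0.7] turn 0.22
```

>>> apply_moves:
  increments:
    - [0.046,-0.217,0,6,1]
    - [0.046,-0.217,0,6,1]
    - [0.046,-0.217,0,6,1]
    - [0.046,-0.217,0,6,1]
    - [0.046,-0.217,0,6,1]
    - [0,0,0,0,1]

```text
t: 24.65
ee_pos: [0.494, 0.1481, 0.1461]
orientation: [3.122, 0.338, 0.0]
contact_force: [2.8, -4.4, 3.1]
opening: 0.138
```

Run:
```python
from h import *
gate(86)
```

```text
theta 72.25 radius 0.1054
t 24.65 tcp [0.494  0.1481 0.1461] rv [3.122 0.338 0.   ] F [ 2.8 -4.4  3.1] op 0.138 q [ 0.29  0.27  1.93 -0.    0.95  1.64]
tilt z [ 3.e-04 -8.e-04 -1.e+00] heading y -77.63 shift units [ 0.132 -0.489  0.012] mm [  6.6 -24.4   0.6] turn 14.37
```

>>> apply_moves:
  increments:
    - [0.046,-0.217,0,6,1]
    - [0.046,-0.217,0,6,1]
    - [0.015,-0.07,0,2,1]
    - [0,0,0,0,1]
    - [0,0,0,0,1]
    - [0,0,0,0,1]

```text
t: 25.25
ee_pos: [0.4955, 0.1726, 0.1461]
orientation: [3.14, -0.04, -0.0]
contact_force: [1.6, -4.7, 4.0]
opening: 0.139
```

Run:
```python
from h import *
gate(87)
c=snap("scene");cv2.imwrite("pics/s2.png",cv2.resize(c["img"][150:330,190:430,::-1],None,fx=3,fy=3,interpolation=2))
c=snap("side");g=c["img"][120:260,260:440,::-1];cv2.imwrite("pics/s3.png",cv2.resize(g,None,fx=4,fy=4,interpolation=2))
```

```text
theta 85.6 radius 0.1056
t 25.25 tcp [0.4955 0.1726 0.1461] rv [ 3.14 -0.04 -0.  ] F [ 1.6 -4.7  4. ] op 0.139 q [ 0.33  0.28  1.91 -0.    0.95  1.93]
tilt z [-2.0e-04 -1.2e-03 -1.0e+00] heading y -91.47 shift units [ 0.001 -0.053  0.013] mm [ 0.  -2.6  0.6] turn 1.53
```

View pics/s2.png

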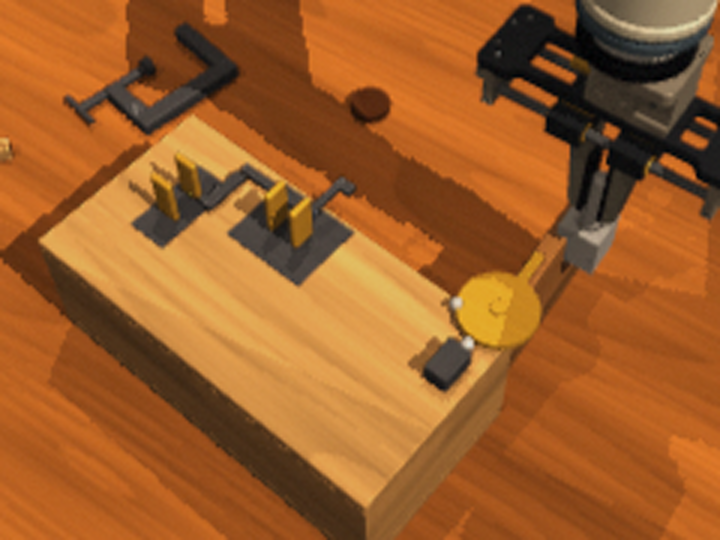

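View pics/s3.png

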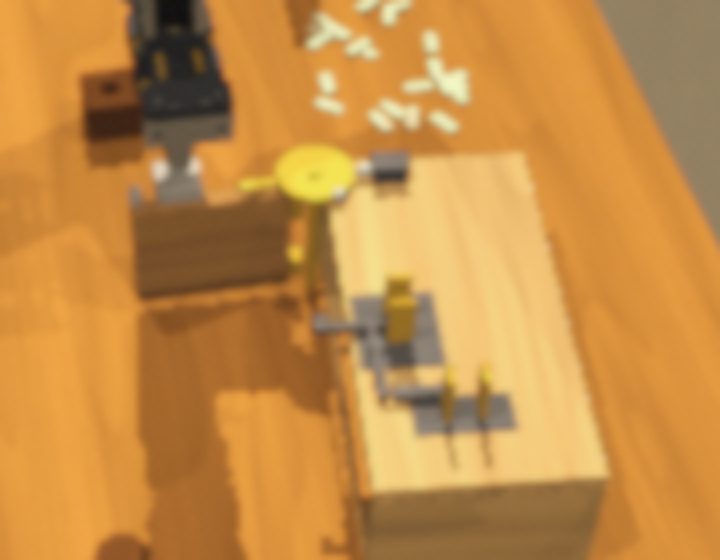

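Both views show the gate square to the front, the pin in the eye, both catches squeezed, and the clamp and checker in place. A small final nudge towards fully open follows.

>>> apply_moves:
  increments:
    - [0.01,-0.05,0,1.5,1]
    - [0,0,0,0,1]
    - [0,0,0,0,1]
    - [0,0,0,0,1]
    - [0,0,0,0,1]
    - [0,0,0,0,1]

```text
t: 25.95
ee_pos: [0.496, 0.1752, 0.1461]
orientation: [3.139, -0.082, -0.0]
contact_force: [1.4, -6.4, 4.5]
opening: 0.142
```

Run:
```python
from h import *
import pickle
gate(87)
D=pickle.load(open("d0.pkl","rb"));c=snap("scene")
P=cloud(c);z=P[...,2];x,y=P[...,0],P[...,1]
t=((z>.0055)&(z<.02)&(x>.3)&(x<.75)&(y<-.05)&(y>-.45)).astype(np.uint8)
k,l,s,ct=cv2.connectedComponentsWithStats(t)
for i in range(1,k):
    if s[i,4]>25: print(s[i].tolist(),np.median(P[l==i],0).round(4))
# gate block: side of gate & eye
hsv=cv2.cvtColor(c["img"],cv2.COLOR_RGB2HSV)
e=(abs(z-.127)<.005)&(hsv[...,1]<70)&(x>.42)&(x<.56)&(y>.1)&(y<.25);print("eye",e.sum(),P[e].mean(0).round(4),P[e].min(0).round(3),P[e].max(0).round(3))
```

```text
theta 87.0 radius 0.1056
t 25.95 tcp [0.496  0.1752 0.1461] rv [ 3.139 -0.082 -0.   ] F [ 1.4 -6.4  4.5] op 0.142 q [ 0.34  0.28  1.91 -0.    0.95  1.96]
tilt z [-3.e-04 -1.e-03 -1.e+00] heading y -93.0 shift units [-0.008 -0.001  0.013] mm [-0.4 -0.1  0.6] turn -0.0
[212, 157, 58, 38, 585] [ 0.5051 -0.2498  0.0152]
[307, 179, 13, 11, 121] [ 0.4089 -0.0849  0.0105]
[187, 196, 7, 7, 38] [ 0.6397 -0.3277  0.0143]
[171, 201, 8, 8, 39] [ 0.6745 -0.3476  0.0146]
[212, 254, 33, 28, 65] [ 0.7387 -0.1037  0.0122]
eye 119 [0.502  0.1757 0.1272] [0.486 0.158 0.122] [0.512 0.191 0.132]
```

The bystanders have not moved and the hold is steady. Handing in.

```bash
python3 -c "
from h import *
print(manip.job_done());st()"
```

```text
the job is handed in; nothing more can be done
None
the job is handed in; nothing more can be done
```

The job is done and handed in at about 26 s of the 72 s allowed. I seated the pin, squeezed the lock catch and then the bolt catch, and swung the gate past its detent. The arm is still gripping the pin and holding the gate open.

What the last checks showed:
- **Pin:** once seated and released, its top was at z = 0.180, which is the fully seated height. The tool's height stayed at 0.146 all through the swing.
- **Lock catch:** its jaws measured 24 mm apart at their centres, which is fully squeezed.
- **Bolt catch:** the gripper closed to about 29 mm on it and one jaw was seen to have moved about 10 mm. I saw the other only in the later overview picture.
- **Gate:** about 1.52 rad from the measured tool position and my estimate of the hinge. Play of the pin in the eye could make the true angle about 0.01 rad less.
- **Hold:** the tool was steady with about 6 N sideways, in line with the spring, and about 4.5 N downwards.
- **Bystanders:** the clamp, checker and both dice show the same image positions as at the start.

Two measurements disagreed. The scene and side cameras differed by about 4 mm, so I worked from close wrist-camera views. The hinge position came from the rougher overview views, but the pin kept a steady radius of 105 to 106 mm throughout the swing, close to the given 106 mm.

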